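# Strip the pump-head stack onto its laying-out places

## Task

The cleaned parts of the vacuum pump's head are stacked on the bench. Take the stack apart from the top down and lay each part flat on its own place: first the black filler cap in the round dish, then the hexagonal brass plug in the hexagonal tray, then the ring over the post of the round stand, and last the square end plate in the square tray. Let no part topple, and leave the small green tin standing where it is.

Things in the scene. Friction and masses are not known exactly. Their poses are not given: they have to be found in the camera images.
- filler_cap: Black knurled plastic oil filler cap, an upright cylinder 26 mm in diameter (27 over the knurls) and 30 mm high, about 30 g. Starts on top of the stack, standing on the hexagonal plug. Origin: centre of its underside, z up along its axis. It belongs in the round dish.
- hex_plug: Solid brass hexagonal prism, 40 mm across flats (46 across corners), 26 mm high, about 200 g, its two hexagonal faces level. Second in the stack, lying on the ring, under the cap. Origin: centre of its underside, z up; its own x axis is square to a pair of flats (as are the directions 60 and 120 degrees from it). It belongs in the hexagonal tray, in any yaw.
- cylinder_ring: Plain aluminium ring, 56 mm outside diameter, 30 mm bore right through, 26 mm high, about 140 g. Third in the stack, lying on the square plate, under the plug (which hides its bore). Origin: centre of its underside, z up along its axis. It belongs over the post of the post stand, resting on the stand's base.
- end_plate: Square aluminium end plate, 66 x 66 mm and 24 mm high, about 270 g, four small dark bolt holes drawn in its corners. Bottom of the stack, lying on the bench. Origin: centre of its underside, z up; x and y are square to its sides. It belongs in the square tray, its sides parallel to the tray's. The stack is 106 mm high, held by its weight alone.
- round_dish: Round steel dish with a dark rubber floor, fixed to the bench, 52 mm outside and 44 mm inside diameter; floor 3 mm and rim 7 mm above the bench. Origin: centre of its underside on the bench, z up. Place of the filler cap.
- hex_tray: Hexagonal steel tray with a dark rubber floor, fixed to the bench, 66 mm outside and 58 mm inside across flats; floor 3 mm and rim 7 mm above the bench. Origin: centre of its underside on the bench, z up; x square to a pair of its sides. Place of the hexagonal plug.
- post_stand: Stand fixed to the bench: dark rubber-covered round base 84 mm in diameter and 6 mm thick, no rim, with one upright central steel post 14 mm in diameter whose tapered tip is 42 mm above the bench. Origin: centre of its underside on the bench, z up along the post. Place of the ring.
- square_tray: Square steel tray with a dark rubber floor, fixed to the bench, 92 x 92 mm outside, 84 x 84 mm inside; floor 3 mm and rim 7 mm above the bench. Origin: centre of its underside on the bench, z up; x and y along its sides. Place of the end plate.
- tin: Small green tin with a steel lid, 46 mm in diameter, 58 mm high, loose, 150 g, standing at the far side of the work area. Origin: centre of its underside, z up. A bystander: leave it standing where it is. Other small loose parts (nut, bolt, bearing, spring, up to 54 mm high) stand at least 75 mm from the centres of the places and the stack.

How it is judged:
By the outcome, as a careful person would: the job done as asked, in the order asked, and still so for the second after the job is handed in, with the robot touching nothing.
It also fails if it takes over 118 s, if anything falls off the work surface, if the arm or the gripper's body presses on something with over 40 N, if the wrist force passes 120 N, or if a joint passes its speed limit or range.

## Robot

A 6-joint arm with a two-finger parallel gripper is mounted at the origin on the work surface. World frame = base frame: x ahead of the robot, y to its left, z up, the work surface at z = 0. Lengths are in mm, angles in rad, forces in N, time in s.
With the tool pointing down it reaches from about 325 to 750 mm from the base axis. Payload 7.6 kg.
Tool frame: the origin (TCP) lies midway between the tips of the shut fingers; the grasp point (between the pads) lies 19 mm behind it; z points along the fingers, y is the line along which they close (so a half turn about z gives the same grasp; the last joint's range is limited). The gripper opens to 85 mm and grips with 20 to 120 N. Pads are 22 mm wide; open, the fingers measure 114 mm over their backs; the gripper's body (76 mm by 85 mm) begins 54 mm behind the grasp point. The pads swing forward as they close: fully open they stand 13 mm farther back than shut.
Start: joints at [1.261, 0.052, 1.401, -0, 1.689, -0.07], TCP at [124.674, 510.004, 207.723] pointing down, gripper open.
Joint ranges: [-2.9, 2.9], [-0.91, 2.17], [0.12, 2.37], [-1.06, 4.2], [0.26, 2.73], [-2.93, 2.93]. Speed limits (rad/s): [2.57, 2.57, 3.01, 3.14, 3.14, 3.14].

## Interface

Orientations are given as a unit quaternion [w, x, y, z].
In Python, from station import ctrl gives the robot as it stands.
- The arm moves only by the shell command python3 -m inch 'ROWS'. ROWS is a JSON object whose one key "rows" holds a list of rows, each a list of 7 numbers: the opening, from 0 (shut) to 1 (fully open), then the shift along the tool's x, y, z in m, then the turn, a rotation vector about the tool's x, y, z in degrees. In form: {"rows": [[gripper, tx, ty, tz, ax, ay, az], ...]}. A call has 1 to 12 rows; each row is the pose to reach, as a shift and turn from the pose commanded when the call began, along the tool's axes at that moment; what a row does not reach only later rows make up. A row lasts 1/12 s, in which the tool goes at most 41.7 mm and 7.16 degrees, less where a joint would pass 70% of its speed; a pose out of reach is approached as far as the arm can. A call with a gripper value outside its range is refused whole. The fingers move at their own pace and stop on an object; the grip force is fixed at half the most. Time passes only in rows, so rows that repeat a pose let the fingers close. It gives the time, the measured TCP pose, the force, the opening and the grip force at its end, in the units of the state.
- ctrl.observe(): the state, without advancing time (a new reading comes with each control period).
- ctrl.get_image(name): name is "side" or "top" or "wrist"; returns a dict with "pixels" (384x512x3 uint8, red, green, blue), "z_map" (384x512 float32, mm along the optical axis (not along the pixel's ray), 0 where there is no reading), "intrinsics" (3x3 intrinsics, pixels), "view" (4x4, takes a point from world to camera coordinates); the wrist camera has in their place "T_tool_cam" (4x4, takes a point from camera to tool coordinates, whose origin is the TCP and whose axes are the flange's). Camera axes: x right, y down, z forward; pixel columns grow to the right and rows downward; lengths in mm; the calibration is good to about 2 mm. The wrist camera is an equidistant fisheye: a pixel r from the principal point sees the ray r / f radians off the axis. A picture is of the moment at which its call begins: read the wrist's pose just before it.
- ctrl.job_done(): hands the job in; it is judged then, once.
The state is a dict: "t": time; "joint_pos": joint angles; "dq": joint speeds; "joint_efforts": joint torques, N m; "eef_pos": TCP position; "orientation": TCP orientation; "wrist_force": force on the tool from outside, world axes, zero at the start; "ft_torque": the same for the moment, N m; "grip_width": opening from 0.0 (shut) to 1.0 (fully open); "finger_force": force on a finger pad.
Only numpy, scipy, OpenCV 4.12 (cv2) and the standard library are available. Lean on these libraries where they do the work, as an engineer would, in place of code of your own. Each camera call takes 0.05 s, during which the arm holds its last target. There are 200 camera calls.

## Working session

There is one attempt and no reset: what is moved stays moved. The work goes in short steps, Python scripts to look and compute and a shell command to move; the robot and the scene stay as the last step left them, time stands still between calls to the robot, and variables do not carry over. Pictures are saved under pics/ and viewed, at most 14 in all, crops included, and the job is handed in when it is done.

```bash
ls; mkdir -p pics; python3 - <<'E'
from station import ctrl
import cv2,numpy as np
s=ctrl.observe();print({k:np.round(v,3) for k,v in s.items()})
for n in("top","side"):
    d=ctrl.get_image(n);np.savez(f"pics/{n}0.npz",**d);cv2.imwrite(f"pics/{n}0.png",d["pixels"][:,:,::-1]);print(n,d["intrinsics"],np.round(d["view"],3))
E
```

```text
pics
{'t': np.float64(0.0), 'joint_pos': array([ 1.261,  0.053,  1.402, -0.   ,  1.689, -0.07 ]), 'dq': array([-0.001, -0.001,  0.   , -0.002,  0.002,  0.   ]), 'joint_efforts': array([ 0.0000e+00, -3.8167e+01, -3.6018e+01, -0.0000e+00,  6.0000e-03,
       -0.0000e+00]), 'eef_pos': array([124.568, 509.663, 206.851]), 'orientation': array([-0.   ,  0.12 ,  0.993, -0.001]), 'wrist_force': array([-0.61 , -0.548,  0.205]), 'ft_torque': array([0.032, 0.001, 0.011]), 'finger_force': np.float64(0.0), 'grip_width': np.float64(1.001)}
top [[405.1231752    0.         254.33286923]
 [  0.         405.1231752  186.77070768]
 [  0.           0.           1.        ]] [[-6.00000e-03 -1.00000e+00  1.80000e-02 -9.84700e+00]
 [-9.99000e-01  5.00000e-03 -5.40000e-02  5.55879e+02]
 [ 5.40000e-02 -1.90000e-02 -9.98000e-01  9.87350e+02]
 [ 0.00000e+00  0.00000e+00  0.00000e+00  1.00000e+00]]
side [[489.83800138   0.         262.98438359]
 [  0.         489.83800138 193.31012698]
 [  0.           0.           1.        ]] [[-8.31000e-01 -5.55000e-01 -1.60000e-02  4.54491e+02]
 [-4.09000e-01  6.31000e-01 -6.59000e-01  2.67544e+02]
 [ 3.76000e-01 -5.42000e-01 -7.52000e-01  7.80531e+02]
 [ 0.00000e+00  0.00000e+00  0.00000e+00  1.00000e+00]]
```

View pics/top0.png

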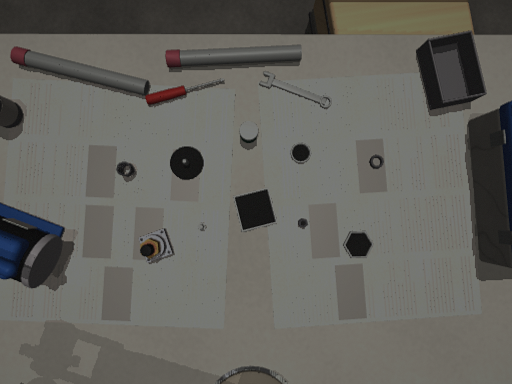

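View pics/side0.png

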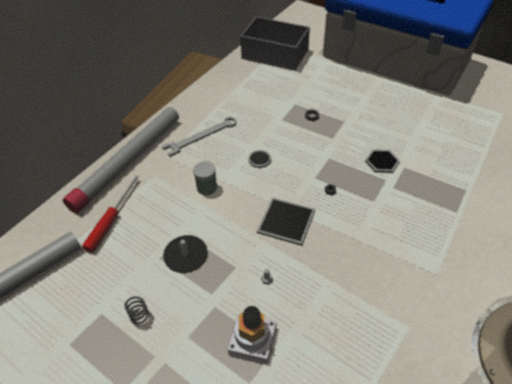

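The top view shows the stack at (153,247), with its cap near (149,250). The post stand is at (187,163), the square tray at (256,210), the hex tray at (358,244), the round dish at (300,153) and the tin at (249,133). In the side view the cap is at (252,317), the post at (183,243), the square tray at (287,221), the hex tray at (382,160) and the dish at (259,158).

```bash
cat > h.py <<'E'
import cv2,numpy as np
from scipy.spatial.transform import Rotation as R
def load(n): return dict(np.load(f"pics/{n}.npz"))
def snap(n,f):
    from station import ctrl
    s=ctrl.observe(); d=ctrl.get_image(n)
    if n=="wrist":
        q=s["orientation"]; T=np.eye(4); T[:3,:3]=R.from_quat([*q[1:],q[0]]).as_matrix(); T[:3,3]=s["eef_pos"]
        d["view"]=np.linalg.inv(T@d["T_tool_cam"]); d["fish"]=1
    np.savez(f"pics/{f}.npz",**d); cv2.imwrite(f"pics/{f}.png",d["pixels"][:,:,::-1]); return d,s
def ray(d,uv):
    K=d["intrinsics"]; p=(np.atleast_2d(uv)-K[:2,2])/[K[0,0],K[1,1]]
    if "fish" in d:
        r=np.linalg.norm(p,axis=1,keepdims=True)+1e-12; v=np.hstack([p/r*np.sin(r),np.cos(r)])
    else: v=np.hstack([p,np.ones((len(p),1))])
    V=np.linalg.inv(d["view"]); return V[:3,3],v@V[:3,:3].T
def onz(d,uv,z):
    o,v=ray(d,uv); return o+v*((z-o[2])/v[:,2:])
def tri(d1,u1,d2,u2):
    A=np.zeros((3,3));b=np.zeros(3)
    for d,u in((d1,u1),(d2,u2)):
        o,v=ray(d,u);v=v[0]/np.linalg.norm(v[0]);P=np.eye(3)-np.outer(v,v);A+=P;b+=P@o
    x=np.linalg.solve(A,b);o,v=ray(d1,u1);v=v[0]/np.linalg.norm(v[0]);e=np.linalg.norm((np.eye(3)-np.outer(v,v))@(x-o))*2
    return x,e
def depthpts(d,uv):   # world points from the z map
    uv=np.atleast_2d(uv).astype(int); z=d["z_map"][uv[:,1],uv[:,0]]; o,v=ray(d,uv)
    V=d["view"][:3,:3]; zc=(v@V.T)[:,2]; return o+v*(z/zc)[:,None]
def blob(mask,uv,r=60):   # contour containing / nearest uv
    cs,_=cv2.findContours(mask.astype(np.uint8),cv2.RETR_EXTERNAL,cv2.CHAIN_APPROX_NONE)
    cs=[c for c in cs if cv2.contourArea(c)>15]
    return max(cs,key=lambda c:cv2.pointPolygonTest(c,tuple(map(float,uv)),True))[:,0,:]
E
python3 - <<'E'
from h import *
t,s=load("top0"),load("side0")
P=dict(dish=((300,153),(259,158)),hex=((358,244),(382,160)),sq=((256,210),(287,221)),stand=((185,168),(185,255)))
for k,(a,b) in P.items():
    r=[]
    for d,u,th in((t,a,70),(s,b,70)):
        g=d["pixels"].max(2); m=cv2.inRange(g,0,th); c=blob(m,u); M=cv2.moments(c); r.append((M["m10"]/M["m00"],M["m01"]/M["m00"],M["m00"]))
    x,e=tri(t,r[0][:2],s,r[1][:2])
    print(k,np.round(r,1).tolist(),"tri",x.round(1),round(e,1),"top@3",onz(t,r[0][:2],3).round(1),"side@3",onz(s,r[1][:2],3).round(1),"depth",depthpts(t,r[0][:2]).round(1))
for n,d in(("top",t),("side",s)):
    c=(150,247) if n=="top" else (252,335)
    x,y=c; im=d["pixels"][y-45:y+45,x-45:x+45,::-1]; cv2.imwrite(f"pics/c{n}.png",cv2.resize(im,None,fx=4.4,fy=4.4,interpolation=cv2.INTER_CUBIC))
cv2.imwrite("pics/cc.png",np.hstack([cv2.imread("pics/ctop.png"),cv2.imread("pics/cside.png")]))
# stack depth-top
v,u=np.mgrid[215:280,120:190]; p=depthpts(t,np.c_[u.ravel(),v.ravel()])
for lo,hi in((98,120),(70,85),(44,56),(19,29)):
    q=p[(p[:,2]>lo)&(p[:,2]<hi)]; print(lo,len(q),np.median(q,0).round(1),q.min(0).round(),q.max(0).round())
E
```

```text
dish [[300.4, 152.1, 212.5], [259.2, 157.7, 150.5]] tri [ 643.4 -130.1    2.3] 0.1 top@3 [[ 643.3 -130.     3. ]] side@3 [[ 643.1 -129.5    3. ]] depth [[ 643.3 -128.8    5.2]]
hex [[358.2, 244.1, 429.0], [382.1, 159.6, 354.5]] tri [ 411.9 -271.8    2.9] 0.2 top@3 [[ 411.8 -271.8    3. ]] side@3 [[ 411.9 -271.6    3. ]] depth [[ 411.8 -271.8    1.3]]
sq [[254.7, 209.1, 1066.0], [286.0, 219.8, 1244.0]] tri [500.7 -13.9   1.9] 0.3 top@3 [[500.5 -13.9   3. ]] side@3 [[500.4 -13.1   3. ]] depth [[ 5.009e+02 -1.220e+01  5.000e-01]]
stand [[186.4, 162.6, 842.0], [185.2, 253.9, 1173.5]] tri [618.7 157.3  -1.9] 0.6 top@3 [[617.9 156.4   3. ]] side@3 [[616.3 159.6   3. ]] depth [[615.4 152.1  38.5]]
98 117 [411.6 230.1 105. ] [400. 218.  98.] [425. 244. 109.]
70 147 [420.2 222.1  75.8] [392. 209.  70.] [436. 252.  84.]
44 152 [426.7 215.6  49.1] [389. 202.  44.] [441. 254.  56.]
19 284 [422.2 212.1  23.6] [374. 187.  19.] [456. 271.  29.]
```

View pics/cc.png

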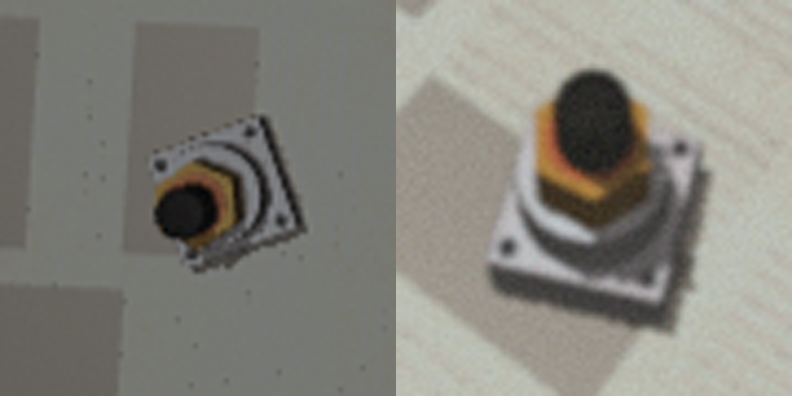

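The crop shows the stack upright: black cap on the orange hex plug, on the ring, on the square plate. The plate is turned about 20° in the top view. I'll move the wrist camera over the stack.

```bash
python3 -m inch '{"rows":[[1,-0.035,-0.021,-0.004,0,0,0],[1,-0.07,-0.042,-0.008,0,0,0],[1,-0.105,-0.063,-0.012,0,0,0],[1,-0.14,-0.084,-0.016,0,0,0],[1,-0.175,-0.104,-0.02,0,0,0],[1,-0.21,-0.125,-0.024,0,0,0],[1,-0.245,-0.146,-0.028,0,0,0],[1,-0.28,-0.166,-0.03,0,0,0],[1,-0.315,-0.187,-0.03,0,0,0],[1,-0.349,-0.208,-0.03,0,0,0],[1,-0.349,-0.208,-0.03,0,0,0],[1,-0.349,-0.208,-0.03,0,0,0]]}'
python3 - <<'E'
from h import *
d,s=snap("wrist","w1");print(s["t"],s["eef_pos"],s["joint_pos"],s["orientation"],d["intrinsics"],d["T_tool_cam"].round(3).tolist())
E
```

```text
t: 1.1
eef_pos: [415.1, 223.5, 237.0]
orientation: [-0.001, 0.122, 0.993, -0.0]
wrist_force: [-0.1, 0.5, -0.0]
grip_width: 1.002
finger_force: 0.0
1.1 [415.06658393 223.53301117 237.00483085] [ 4.15533645e-01 -1.04456942e-01  1.49668670e+00  1.91453931e-04
  1.75084498e+00 -9.11452135e-01] [-6.84790811e-04  1.21586581e-01  9.92580549e-01 -2.98453123e-04] [[297.31863964   0.         257.07882382]
 [  0.         297.31863964 190.8010508 ]
 [  0.           0.           1.        ]] [[0.0, -0.953, -0.304, 78.368], [1.0, 0.001, -0.001, -0.328], [0.001, -0.304, 0.953, -164.041], [0.0, 0.0, 0.0, 1.0]]
```

View pics/w1.png

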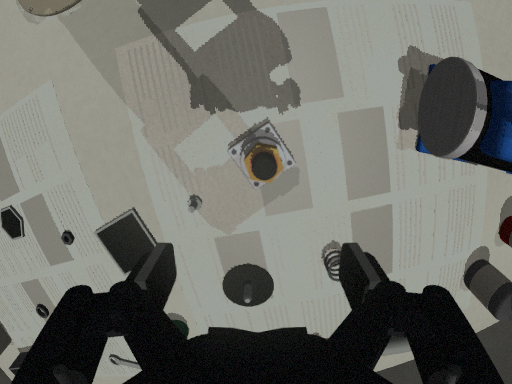

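The wrist view shows the cap at (263,160) on the orange plug, with plate corners near (230,152), (264,122), (295,160) and (258,187). The post is at (248,288) and the tray corner at (130,240).

```bash
python3 - <<'E'
from h import *
t,s,w=load("top0"),load("side0"),load("w1")
C={}
for n,d,u,th in(("t",t,(148,250),50),("s",s,(252,317),50),("w",w,(263,162),50)):
    m=cv2.inRange(d["pixels"].max(2),0,th); m2=np.zeros_like(m); x,y=u; m2[y-25:y+25,x-18:x+18]=m[y-25:y+25,x-18:x+18]
    c=blob(m2,u); M=cv2.moments(c); C[n]=(M["m10"]/M["m00"],M["m01"]/M["m00"]); print(n,np.round(C[n],1),M["m00"],cv2.boundingRect(c))
    hsv=cv2.cvtColor(d["pixels"],cv2.COLOR_RGB2HSV); o=cv2.inRange(hsv,(5,90,40),(30,255,255)); m3=np.zeros_like(o); m3[y-40:y+50,x-45:x+45]=(o|m2)[y-40:y+50,x-45:x+45]
    c=blob(m3,u); print("  orange",cv2.boundingRect(c),cv2.contourArea(c))
for a,b,A,B in(("t","s",t,s),("t","w",t,w),("s","w",s,w)): print(a,b,tri(A,C[a],B,C[b]))
p=lambda d,lo,hi,u0,u1,v0,v1:(lambda q:q[(q[:,2]>lo)&(q[:,2]<hi)])(depthpts(d,np.array([(u,v) for u in range(u0,u1) for v in range(v0,v1)])))
for lo,hi in((101,112),(73,83),(46,56),(21,28)):
    q=p(w,lo,hi,215,310,110,200); c,r=cv2.minEnclosingCircle(q[:,:2].astype(np.float32)); print(lo,len(q),np.median(q,0).round(1),np.round(c,1),round(r,1))
    if lo==21 or lo==73: print(cv2.minAreaRect(q[:,:2].astype(np.float32)))
print("cap tops at 106: w",onz(w,C["w"],100),"t",onz(t,C["t"],100))
x,y=263,157; cv2.imwrite("pics/w1c.png",cv2.resize(w["pixels"][y-45:y+45,x-55:x+55,::-1],None,fx=6,fy=6,interpolation=cv2.INTER_CUBIC))
E
```

```text
t [147.  249.8] 115.0 (140, 244, 14, 13)
  orange (140, 239, 20, 22) 264.0
s [251.6 317.7] 256.0 (244, 307, 17, 22)
  orange (239, 307, 26, 34) 617.5
w [263.8 165.3] 491.0 (252, 152, 25, 28)
  orange (244, 144, 39, 39) 1043.0
t s (array([410.44919316, 232.39826441,  87.3629605 ]), np.float64(0.2710216295705676))
t w (array([409.9398839 , 231.90222746,  87.18559422]), np.float64(1.1894339681596806))
s w (array([410.5862968 , 231.5390564 ,  85.29150112]), np.float64(1.2536922476974108))
101 464 [408.4 232.1 103.7] [408.7 232. ] 12.8
73 424 [403.8 231.9  74.1] [411.1 230.9] 22.3
((410.7957763671875, 230.4985809326172), (43.59927749633789, 39.36506271362305), 65.11807250976562)
46 423 [399.3 229.1  47.8] [412.5 229.9] 27.3
21 712 [396.7 228.6  22. ] [412.5 229.4] 44.7
((412.1488037109375, 228.66131591796875), (65.80724334716797, 65.43655395507812), 19.359817504882812)
cap tops at 106: w [[406.66621209 231.89605216 100.        ]] t [[411.58382712 229.23561685 100.        ]]
```

View pics/w1c.png

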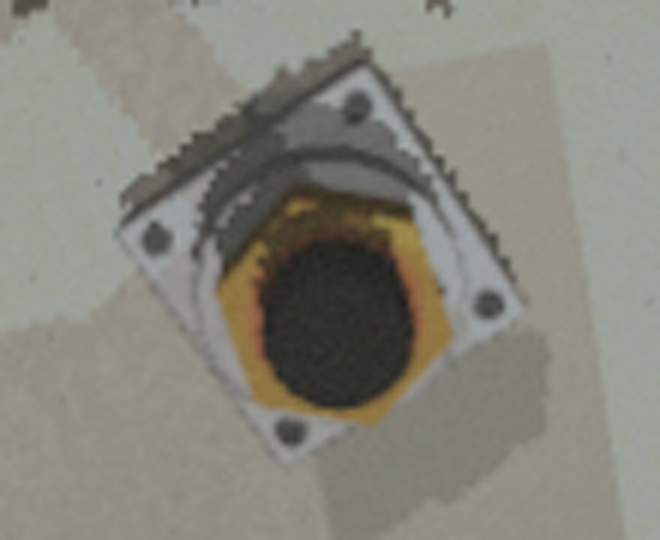

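Wrist depth puts the cap at about (409.7, 232), the plug at (411, 231) with flat normals near 95°, and the ring and plate at about (412.4, 229.5). The plate's yaw is about 19.4°. I'll descend on the cap, stopping short to verify.

```bash
python3 -m inch '{"rows":[[1,0.0073,0.0069,0.02,0,0,0],[1,0.0073,0.0069,0.045,0,0,0],[1,0.0073,0.0069,0.07,0,0,0],[1,0.0073,0.0069,0.095,0,0,0],[1,0.0073,0.0069,0.12,0,0,0],[1,0.0073,0.0069,0.14,0,0,0],[1,0.0073,0.0069,0.152,0,0,0],[1,0.0073,0.0069,0.158,0,0,0],[1,0.0073,0.0069,0.158,0,0,0],[1,0.0073,0.0069,0.158,0,0,0]]}'
python3 - <<'E'
from h import *
d,s=snap("wrist","w2")
E
```

```text
t: 1.98
eef_pos: [408.6, 234.3, 80.3]
orientation: [0.0, 0.119, 0.993, 0.0]
wrist_force: [0.9, 0.1, 0.2]
grip_width: 1.001
finger_force: 0.0
```

View pics/w2.png

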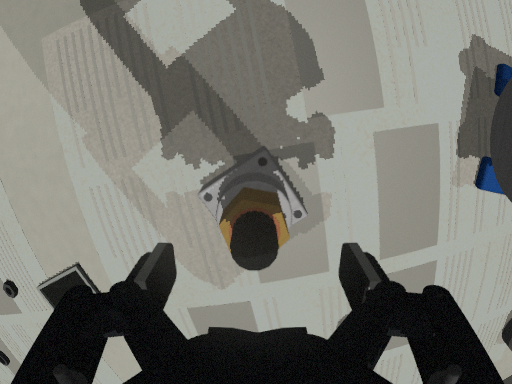

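The cap at (254,240) sits centred between the fingertips at (160,260) and (355,260). I'll close.

```bash
python3 -m inch '{"rows":[[0.6,0,0,0,0,0,0],[0.5,0,0,0,0,0,0],[0.4,0,0,0,0,0,0],[0.35,0,0,0,0,0,0],[0.3,0,0,0,0,0,0],[0.25,0,0,0,0,0,0],[0.2,0,0,0,0,0,0],[0.2,0,0,0,0,0,0],[0,0,0,0,0,0,0],[0,0,0,0,0,0,0],[0,0,0,0,0,0,0],[0,0,0,0,0,0,0]]}'
python3 -m inch '{"rows":[[0,0,0,-0.003,0,0,0],[0,0,0,-0.008,0,0,0],[0,0,0,-0.016,0,0,0],[0,0,0,-0.03,0,0,0],[0,0,0,-0.05,0,0,0],[0,0,0,-0.075,0,0,0],[0,0,0,-0.095,0,0,0],[0,0,0,-0.11,0,0,0],[0,0,0,-0.12,0,0,0],[0,0,0,-0.12,0,0,0],[0,0,0,-0.12,0,0,0]]}'
python3 - <<'E'
from h import *
d,s=snap("wrist","w3");print(s["t"],s["joint_pos"].round(2))
E
```

```text
t: 3.03
eef_pos: [409.1, 233.5, 80.2]
orientation: [0.0, 0.12, 0.993, 0.0]
wrist_force: [-1.2, -1.6, 4.9]
grip_width: 0.243
finger_force: 58.7
t: 3.95
eef_pos: [408.8, 233.5, 199.6]
orientation: [0.0, 0.12, 0.993, 0.0]
wrist_force: [-0.7, 0.7, -0.6]
grip_width: 0.243
finger_force: 58.7
3.95 [ 0.44 -0.1   1.57  0.    1.67 -0.89]
```

View pics/w3.png

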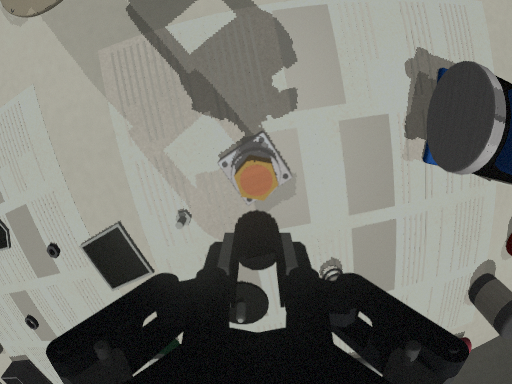

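The cap is held at (257,238) and the plug is still on the stack at (257,180). I'll carry the cap to the dish.

```bash
python3 -m inch '{"rows":[[0,-0.0126,-0.0119,0,0,0,0],[0,-0.0377,-0.0356,0,0,0,0],[0,-0.0629,-0.0594,0,0,0,0],[0,-0.0896,-0.0846,0,0,0,0],[0,-0.1163,-0.1099,0,0,0,0],[0,-0.143,-0.1351,0,0,0,0],[0,-0.1697,-0.1603,0,0,0,0],[0,-0.1964,-0.1856,0,0,0,0],[0,-0.2232,-0.2108,0,0,0,0],[0,-0.2499,-0.236,0,0,0,0],[0,-0.2766,-0.2613,0,0,0,0],[0,-0.2986,-0.2821,0,0,0,0]]}'
python3 -m inch '{"rows":[[0,-0.0157,-0.0148,0.01,0,0,0],[0,-0.0157,-0.0148,0.03,0,0,0],[0,-0.0157,-0.0148,0.05,0,0,0],[0,-0.0157,-0.0148,0.075,0,0,0],[0,-0.0157,-0.0148,0.1,0,0,0],[0,-0.0157,-0.0148,0.125,0,0,0],[0,-0.0157,-0.0148,0.14,0,0,0],[0,-0.0157,-0.0148,0.15,0,0,0],[0,-0.0157,-0.0148,0.15,0,0,0],[0,-0.0157,-0.0148,0.15,0,0,0]]}'
python3 - <<'E'
from h import *
s,st=snap("side","s4"); t,_=snap("top","t4")
im=s["pixels"][90:210,190:330,::-1]; it=t["pixels"][100:220,230:370,::-1]
cv2.imwrite("pics/c4.png",cv2.resize(np.hstack([im,it]),None,fx=2.8,fy=2.8,interpolation=cv2.INTER_CUBIC))
E
```

```text
t: 5.0
eef_pos: [632.1, -113.7, 197.4]
orientation: [-0.002, 0.12, 0.993, 0.0]
wrist_force: [-0.6, -0.6, -0.5]
grip_width: 0.245
finger_force: 58.8
t: 5.83
eef_pos: [643.3, -129.4, 49.2]
orientation: [-0.001, 0.12, 0.993, 0.0]
wrist_force: [-0.0, 1.1, -0.2]
grip_width: 0.241
finger_force: 58.8
```

View pics/c4.png

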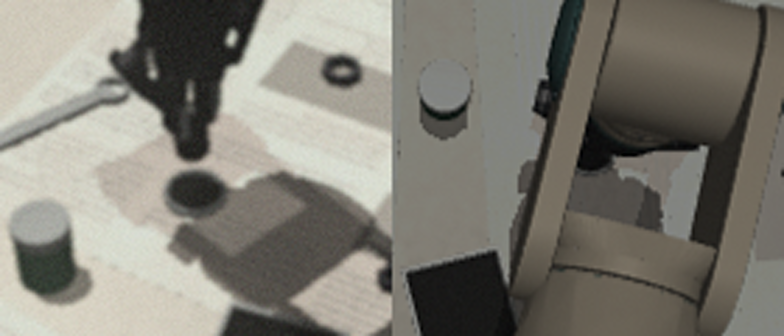

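In the side view the cap at crop (193,150) hangs above the dish at (195,193), lined up. I'll lower it.

```bash
python3 -m inch '{"rows":[[0,0,0,0.01,0,0,0],[0,0,0,0.02,0,0,0],[0,0,0,0.03,0,0,0],[0,0,0,0.036,0,0,0],[0,0,0,0.039,0,0,0],[0,0,0,0.04,0,0,0],[0,0,0,0.041,0,0,0],[0,0,0,0.0415,0,0,0],[0,0,0,0.0415,0,0,0]]}'
```

```text
t: 6.68
eef_pos: [643.9, -129.6, 8.6]
orientation: [0.0, 0.12, 0.993, -0.0]
wrist_force: [-0.1, -0.1, 0.4]
grip_width: 0.241
finger_force: 58.8
```

```bash
python3 -m inch '{"rows":[[0,0,0,0.0008,0,0,0],[0,0,0,0.0015,0,0,0],[0,0,0,0.0015,0,0,0]]}'
```

```text
t: 6.93
eef_pos: [644.1, -129.7, 7.4]
orientation: [0.001, 0.12, 0.993, -0.0]
wrist_force: [-1.0, 0.4, 2.3]
grip_width: 0.243
finger_force: 59.4
```

```bash
python3 -m inch '{"rows":[[0,0,0,0.0006,0,0,0],[0,0,0,0.0006,0,0,0]]}'; python3 -m inch '{"rows":[[0.3,0,0,0,0,0,0],[0.35,0,0,0,0,0,0],[0.4,0,0,0,0,0,0],[0.5,0,0,0,0,0,0],[0.5,0,0,0,0,0,0],[0.5,0,0,-0.01,0,0,0],[0.5,0,0,-0.025,0,0,0],[0.6,0,0,-0.05,0,0,0],[0.8,0,0,-0.085,0,0,0],[1,0,0,-0.12,0,0,0],[1,0,0,-0.155,0,0,0],[1,0,0,-0.185,0,0,0]]}'
python3 - <<'E'
from h import *
w,_=snap("wrist","w5");s,_=snap("side","s5")
cv2.imwrite("pics/c5.png",np.hstack([cv2.resize(w["pixels"][:,:,::-1],(400,300)),cv2.resize(s["pixels"][100:220,180:340,::-1],(400,300))]))
E
```

```text
t: 7.1
eef_pos: [644.3, -129.7, 7.3]
orientation: [0.001, 0.12, 0.993, -0.0]
wrist_force: [-1.4, 0.5, 4.8]
grip_width: 0.242
finger_force: 60.0
t: 8.1
eef_pos: [643.7, -129.5, 195.0]
orientation: [0.001, 0.12, 0.993, -0.0]
wrist_force: [0.8, -0.6, 0.9]
grip_width: 1.003
finger_force: 0.0
```

View pics/c5.png

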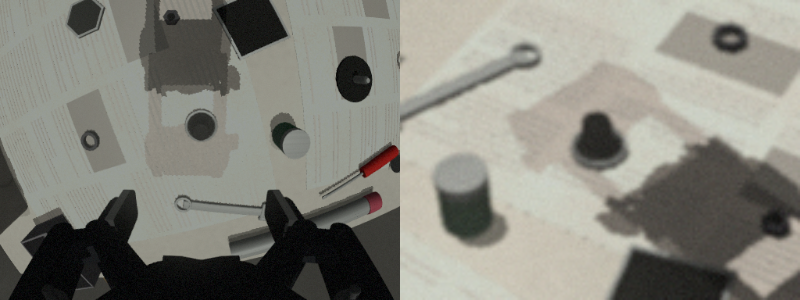

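The cap stands upright in the dish, at wrist crop (200,125) and side crop (598,140). Next I'll measure the plug from w3, and the trays and post with w5.

```bash
python3 - <<'E'
from h import *
w=load("w3")
v,u=np.mgrid[125:205,205:305]; uv=np.c_[u.ravel(),v.ravel()]; p=depthpts(w,uv)
# exclude gripper: z<100
for lo,hi in((71,80),(45,54),(20,27)):
    q=p[(p[:,2]>lo)&(p[:,2]<hi)]; c,r=cv2.minEnclosingCircle(q[:,:2].astype(np.float32)); print(lo,len(q),np.median(q[:,2]).round(1),np.round(c,1),round(r,1),cv2.minAreaRect(q[:,:2].astype(np.float32)))
hsv=cv2.cvtColor(w["pixels"],cv2.COLOR_RGB2HSV); m=cv2.inRange(hsv,(3,90,90),(30,255,255)); c=blob(m,(257,182)); h=cv2.convexHull(c)
P=onz(w,c,76)[:,:2].astype(np.float32); print(cv2.minAreaRect(P),cv2.minEnclosingCircle(P)); 
# support-width vs angle
for a in range(0,180,5): 
    n=np.array([np.cos(np.radians(a)),np.sin(np.radians(a))]); e=P@n; print(a,round(float(np.ptp(e)),1),end="; ")
# places, w5 + tin
w5=load("w5"); print()
for n,uv in(("stand",(452,101)),("post",(463,101)),("hex",(109,24)),("sq",(325,35)),("tin",(375,178))): print(n,depthpts(w5,uv).round(1))
E
```

```text
71 1318 74.1 [410.5 231.4] 22.9 ((410.4122009277344, 231.34844970703125), (45.439266204833984, 39.888816833496094), 5.108415126800537)
45 456 47.7 [412.4 230.4] 27.7 ((408.8741149902344, 231.441650390625), (54.785888671875, 46.606571197509766), 72.3042221069336)
20 912 21.8 [411.8 229.2] 44.8 ((412.22625732421875, 229.26272583007812), (65.05416870117188, 65.03571319580078), 20.238059997558594)
((410.46630859375, 231.52134704589844), (43.41073226928711, 39.63807678222656), 5.115485191345215) ((410.1617736816406, 231.6039276123047), 22.584070205688477)
0 42.9; 5 43.4; 10 43.6; 15 43.5; 20 43.0; 25 42.3; 30 41.2; 35 40.2; 40 41.4; 45 42.6; 50 43.4; 55 43.9; 60 44.2; 65 44.3; 70 44.0; 75 43.5; 80 42.7; 85 41.8; 90 40.5; 95 39.7; 100 40.7; 105 42.2; 110 43.4; 115 44.3; 120 44.9; 125 45.2; 130 45.1; 135 44.6; 140 43.8; 145 42.7; 150 41.3; 155 40.5; 160 40.3; 165 40.7; 170 41.5; 175 42.4; 
stand [[615.8 149.6   5.1]]
post [[614.6 150.5  29.8]]
hex [[ 415.7 -270.1    1.4]]
sq [[ 5.079e+02 -1.330e+01 -4.000e-01]]
tin [[678.6  -3.3  55.4]]
```

The plug is at (410.4, 231.5) with a flat normal at 95°, so I'll turn the tool -19.2° about its z. The w5 single-point depths are consistent with the earlier place positions. I'll return above the stack.

```bash
python3 -m inch '{"rows":[[1,0.0125,0.0118,0,0,0,-1],[1,0.0375,0.0354,0,0,0,-3],[1,0.0625,0.059,0,0,0,-5],[1,0.0891,0.084,0,0,0,-7],[1,0.1157,0.1091,0,0,0,-9],[1,0.1422,0.1342,0,0,0,-11],[1,0.1688,0.1593,0,0,0,-13],[1,0.1954,0.1843,0,0,0,-15],[1,0.2219,0.2094,0,0,0,-17],[1,0.2485,0.2344,0,0,0,-18],[1,0.2751,0.2595,0,0,0,-19.2],[1,0.297,0.2802,0,0,0,-19.2]]}'
python3 -m inch '{"rows":[[1,0.0196,0.0088,0,0,0,0],[1,0.0196,0.0088,0.0,0,0,0],[1,0.0196,0.0088,0,0,0,0]]}'
python3 - <<'E'
from h import *
d,s=snap("wrist","w6");print(s["eef_pos"].round(1)); q=s["orientation"]; M=R.from_quat([*q[1:],q[0]]).as_matrix(); print("yaw y",np.degrees(np.arctan2(M[1,1],M[0,1])))
m=cv2.inRange(cv2.cvtColor(d["pixels"],cv2.COLOR_RGB2HSV),(3,90,90),(30,255,255)); cs=max(cv2.findContours(m,0,1)[0],key=cv2.contourArea)[:,0]
P=onz(d,cs,76)[:,:2].astype(np.float32); print(cv2.minAreaRect(P),cv2.minEnclosingCircle(P),"tool d",M.T@np.r_[np.array(cv2.minAreaRect(P)[0])-s["eef_pos"][:2],0])
E
```

```text
t: 9.2
eef_pos: [419.9, 214.8, 191.3]
orientation: [0.0, -0.049, 0.999, 0.0]
wrist_force: [0.1, 0.6, 0.2]
grip_width: 1.001
finger_force: 0.0
t: 9.45
eef_pos: [400.8, 220.5, 191.4]
orientation: [0.0, -0.049, 0.999, 0.0]
wrist_force: [0.4, -0.2, 0.4]
grip_width: 1.001
finger_force: 0.0
[400.8 220.5 191.4]
yaw y 95.56835063635671
((409.63262939453125, 231.08811950683594), (44.53183364868164, 38.25587463378906), 5.050873279571533) ((409.8439025878906, 230.5382843017578), 22.43980598449707) tool d [-9.84729984e+00  9.68691214e+00  8.13032811e-03]
```

```bash
python3 -m inch '{"rows":[[1,-0.005,0.005,0.01,0,0,0.4],[1,-0.0103,0.0098,0.03,0,0,0.4],[1,-0.0103,0.0098,0.055,0,0,0.4],[1,-0.0103,0.0098,0.08,0,0,0.4],[1,-0.0103,0.0098,0.105,0,0,0.4],[1,-0.0103,0.0098,0.125,0,0,0.4],[1,-0.0103,0.0098,0.136,0,0,0.4],[1,-0.0103,0.0098,0.141,0,0,0.4],[1,-0.0103,0.0098,0.141,0,0,0.4],[1,-0.0103,0.0098,0.141,0,0,0.4]]}'
python3 - <<'E'
from h import *
d,s=snap("wrist","w7")
# depth of finger tips: nearest-to-bench gripper points in tool frame
T=np.linalg.inv(d["view"]); q=s["orientation"]; M=R.from_quat([*q[1:],q[0]]).as_matrix()
for u0,u1 in((120,190),(330,400)):
    v,u=np.mgrid[235:300,u0:u1]; p=(depthpts(d,np.c_[u.ravel(),v.ravel()])-s["eef_pos"])@M; g=p[(p[:,2]<40)&(abs(p[:,0])<15)&(abs(p[:,1])<60)]; print(len(g),np.percentile(g[:,2],[90,99]) if len(g) else 0)
    f=g[g[:,2]<5] if len(g) else g; print(f.max(0).round(1) if len(f) else 0,f.min(0).round(1) if len(f) else 0)
E
```

```text
t: 10.33
eef_pos: [411.4, 230.9, 50.8]
orientation: [0.001, -0.044, 0.999, 0.0]
wrist_force: [-0.3, -0.3, -0.6]
grip_width: 1.002
finger_force: 0.0
2319 [-42.74058765 -36.24360607]
[ 15.  -39.1 -33.9] [-11.  -56.9 -86.4]
2399 [-42.82669458 -36.05838609]
[ 14.9  56.4 -33.7] [-11.   38.9 -87. ]
```

View pics/w7.png

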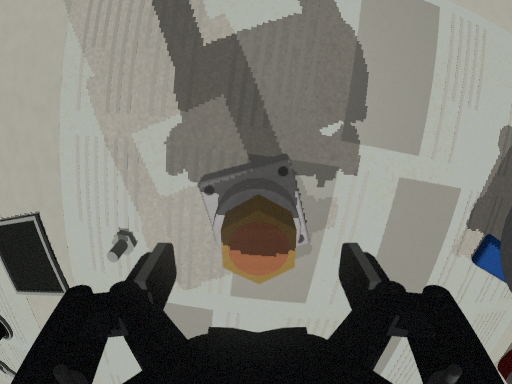

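The plug at (258,250) is centred between the fingers, and its corner points toward the camera, so the flats face the pads. I'll check the fingertip height before closing.

```bash
python3 - <<'E'
from h import *
for f in("w7","w3"):
    d=load(f); Tt=d["T_tool_cam"]
    for uv in (((150,246),(165,246),(170,250),(155,262),(140,280),(160,275)) if f=="w7" else ((238,250),(250,255),(257,238),(257,215),(240,225),(275,225),(228,245))):
        z=d["z_map"][uv[1],uv[0]]; o,v=ray(d,uv); c=v@d["view"][:3,:3].T; c=c[0]*z/c[0,2]; print(f,uv,round(float(z)),(Tt[:3,:3]@c+Tt[:3,3]).round(1))
E
```

```text
w7 (150, 246) 242 [-40.6 -92.8  52.3]
w7 (165, 246) 136 [ 11.8 -44.4 -42.3]
w7 (170, 250) 140 [  8.  -43.2 -39.2]
w7 (155, 262) 122 [ 11.9 -44.6 -57.5]
w7 (140, 280) 107 [ 12.3 -46.3 -72.4]
w7 (160, 275) 122 [  6.  -42.9 -58.7]
w3 (238, 250) 156 [  0.7 -10.7 -24.8]
w3 (250, 255) 158 [ -2.8  -4.3 -23.8]
w3 (257, 238) 155 [  7.7  -0.5 -24.1]
w3 (257, 215) 170 [13.3 -0.6 -5.9]
w3 (240, 225) 169 [  8.2 -10.3  -8.8]
w3 (275, 225) 171 [ 7.5  9.8 -7.2]
w3 (228, 245) 140 [ 11.1 -14.4 -38.6]
```

```bash
python3 - <<'E'
from h import *
for f in("w7","w3","w2","w6"):
    d=load(f); v,u=np.mgrid[200:330,60:450]; uv=np.c_[u.ravel(),v.ravel()]; z=d["z_map"][uv[:,1],uv[:,0]]; o,r=ray(d,uv); c=r@d["view"][:3,:3].T; c=c*(z/c[:,2])[:,None]; p=c@d["T_tool_cam"][:3,:3].T+d["T_tool_cam"][:3,3]
    g=(abs(p[:,0])<16)&(abs(p[:,1])>13.2)&(abs(p[:,1])<60)&(p[:,2]<15)&(z>0)
    for sgn in(-1,1):
        k=g&(p[:,1]*sgn>0); i=np.where(k)[0]; i=i[np.argsort(-p[i,2])[:200:40]]; print(f,sgn,[(tuple(uv[j]),p[j].round(0).tolist()) for j in i])
d=load("s4"); T=np.array([643.3,-129.4,49.2]); v,u=np.mgrid[100:170,220:290]; uv=np.c_[u.ravel(),v.ravel()]; p=depthpts(d,uv)-T
k=(np.hypot(p[:,0],p[:,1])<50)&(p[:,2]>-20)
for a in range(-10,70,6):
    q=p[k&(abs(p[:,2]-a)<3)]; print(a,len(q),q.min(0).round(0) if len(q) else 0,q.max(0).round(0) if len(q) else 0)
E
```

```text
w7 -1 [((np.int64(219), np.int64(204)), [12.0, -25.0, 15.0]), ((np.int64(215), np.int64(217)), [8.0, -26.0, 4.0]), ((np.int64(220), np.int64(242)), [-9.0, -24.0, 4.0]), ((np.int64(217), np.int64(226)), [2.0, -25.0, 3.0]), ((np.int64(229), np.int64(209)), [14.0, -17.0, 3.0])]
w7 1 [((np.int64(295), np.int64(206)), [11.0, 24.0, 15.0]), ((np.int64(299), np.int64(239)), [-7.0, 26.0, 4.0]), ((np.int64(293), np.int64(214)), [10.0, 22.0, 3.0]), ((np.int64(298), np.int64(220)), [6.0, 25.0, 3.0]), ((np.int64(297), np.int64(240)), [-7.0, 25.0, 3.0])]
w3 -1 [((np.int64(236), np.int64(223)), [4.0, -13.0, 3.0]), ((np.int64(219), np.int64(242)), [8.0, -20.0, -29.0]), ((np.int64(228), np.int64(238)), [11.0, -15.0, -31.0]), ((np.int64(224), np.int64(239)), [12.0, -17.0, -34.0]), ((np.int64(210), np.int64(248)), [8.0, -24.0, -36.0])]
w3 1 [((np.int64(284), np.int64(233)), [11.0, 13.0, -26.0]), ((np.int64(301), np.int64(242)), [8.0, 22.0, -30.0]), ((np.int64(304), np.int64(246)), [7.0, 23.0, -33.0]), ((np.int64(303), np.int64(247)), [8.0, 22.0, -35.0]), ((np.int64(302), np.int64(249)), [8.0, 21.0, -37
[... 906 characters left out ...]
nt64(343), np.int64(244)), [10.0, 42.0, -37.0]), ((np.int64(342), np.int64(261)), [1.0, 43.0, -38.0]), ((np.int64(341), np.int64(269)), [-3.0, 42.0, -40.0]), ((np.int64(367), np.int64(251)), [8.0, 54.0, -41.0])]
-10 0 0 0
-4 14 [-12.   5.  -5.] [10. 15. -1.]
2 22 [-12.  -1.  -1.] [ 9. 16.  5.]
8 28 [-12.  -2.   5.] [ 9. 16. 11.]
14 21 [-12.   1.  11.] [ 8. 18. 17.]
20 20 [-12.  -5.  17.] [-0. 16. 23.]
26 52 [-13. -11.  23.] [ 7. 22. 29.]
32 39 [-14. -15.  29.] [10. 26. 35.]
38 50 [-13. -21.  35.] [12. 28. 41.]
44 47 [-14. -21.  41.] [12. 29. 47.]
50 43 [-14. -18.  47.] [ 8. 27. 53.]
56 43 [-13. -16.  53.] [ 8. 26. 59.]
62 33 [-16. -13.  59.] [ 6. 28. 65.]
68 52 [-21. -32.  66.] [16. 41. 71.]
```

Both cameras place the actual fingertips about 24 mm behind the reported TCP when nearly shut, and about 34 mm when open, so the cap was only held by its top edge. I'll test this safely: go lower while open, then partly close to 51 mm. The ring's 56 mm would block that if the tips were as low as the text says.

```bash
python3 -m inch '{"rows":[[1,0,0,0.004,0,0,0],[1,0,0,0.008,0,0,0],[1,0,0,0.012,0,0,0],[1,0,0,0.012,0,0,0],[0.8,0,0,0.012,0,0,0],[0.7,0,0,0.012,0,0,0],[0.6,0,0,0.012,0,0,0],[0.6,0,0,0.012,0,0,0],[0.6,0,0,0.012,0,0,0],[0.6,0,0,0.012,0,0,0]]}'
python3 - <<'E'
from h import *
d,s=snap("wrist","w8"); s2,_=snap("side","s8")
v,u=np.mgrid[200:330,60:450]; uv=np.c_[u.ravel(),v.ravel()]; z=d["z_map"][uv[:,1],uv[:,0]]; o,r=ray(d,uv); c=r@d["view"][:3,:3].T; c=c*(z/c[:,2])[:,None]; p=c@d["T_tool_cam"][:3,:3].T+d["T_tool_cam"][:3,3]
for a in(-1,1):
  g=p[(abs(p[:,0])<13)&(p[:,1]*a>24.2)&(p[:,1]*a<45)&(p[:,2]<-13)]; print(np.sort(g[:,2])[-8:].round(1),g[:,1].min(),g[:,1].max())
cv2.imwrite("pics/c8.png",np.hstack([cv2.resize(d["pixels"][150:342,130:386,::-1],(400,300)),cv2.resize(s2["pixels"][240:384,160:352,::-1],(400,300))]))
E
```

```text
t: 11.22
eef_pos: [410.7, 230.9, 38.2]
orientation: [0.0, -0.044, 0.999, 0.0]
wrist_force: [-0.2, -0.4, 0.5]
grip_width: 0.6
finger_force: 0.0
[-25.6 -25.2 -24.9 -24.8 -24.7 -24.4 -24.2 -24. ] -44.99368880128622 -24.21948381480556
[-25.5 -25.3 -25.3 -24.8 -24.6 -24.2 -24.  -23.8] 24.264362285640356 44.999974192730605
```

View pics/c8.png

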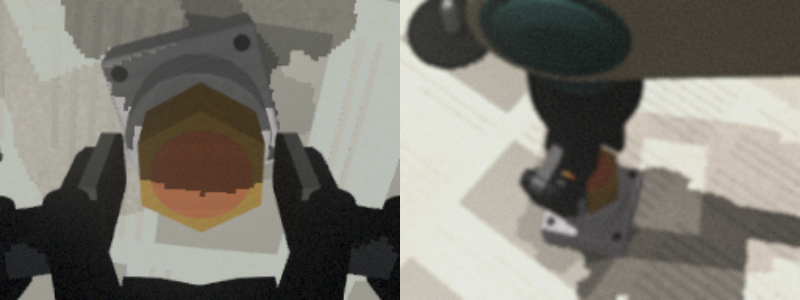

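The opening reached 0.60 with no force, so the tips are above the ring, as the cameras say. The pads flank the plug. I'll go 6 mm lower and close.

```bash
python3 -m inch '{"rows":[[0.6,0,0,0.003,0,0,0],[0.6,0,0,0.006,0,0,0],[0.6,0,0,0.006,0,0,0]]}'; python3 -m inch '{"rows":[[0.5,0,0,0.006,0,0,0],[0.45,0,0,0.006,0,0,0],[0.4,0,0,0.006,0,0,0],[0.4,0,0,0.006,0,0,0],[0,0,0,0.006,0,0,0],[0,0,0,0.006,0,0,0],[0,0,0,0.006,0,0,0],[0,0,0,0.006,0,0,0]]}'
```

```text
t: 11.57
eef_pos: [410.2, 230.6, 31.2]
orientation: [-0.001, -0.044, 0.999, -0.0]
wrist_force: [-0.9, -0.0, -1.1]
grip_width: 0.597
finger_force: 0.0
t: 12.23
eef_pos: [410.6, 230.8, 26.1]
orientation: [-0.0, -0.044, 0.999, 0.0]
wrist_force: [0.9, -0.4, -2.2]
grip_width: 0.463
finger_force: 60.8
```

My second call stacked another 6 mm, so the grip is too low for clearing the tray rim later. I'll reopen, raise 9 mm and regrip.

```bash
python3 -m inch '{"rows":[[0.55,0,0,0,0,0,0],[0.55,0,0,0,0,0,0],[0.55,0,0,0,0,0,0],[0.55,0,0,-0.005,0,0,0],[0.55,0,0,-0.009,0,0,0],[0.55,0,0,-0.009,0,0,0],[0.48,0,0,-0.009,0,0,0],[0.48,0,0,-0.009,0,0,0],[0,0,0,-0.009,0,0,0],[0,0,0,-0.009,0,0,0],[0,0,0,-0.009,0,0,0],[0,0,0,-0.009,0,0,0]]}'
python3 -m inch '{"rows":[[0,0,0,-0.002,0,0,0],[0,0,0,-0.005,0,0,0],[0,0,0,-0.01,0,0,0],[0,0,0,-0.018,0,0,0],[0,0,0,-0.03,0,0,0],[0,0,0,-0.045,0,0,0],[0,0,0,-0.06,0,0,0],[0,0,0,-0.075,0,0,0],[0,0,0,-0.086,0,0,0],[0,0,0,-0.09,0,0,0],[0,0,0,-0.09,0,0,0]]}'
python3 - <<'E'
from h import *
d,s=snap("wrist","w9"); v,u=np.mgrid[60:220,150:360]; p=depthpts(d,np.c_[u.ravel(),v.ravel()]); print(s["t"],s["joint_pos"].round(2))
for lo,hi in((43,54),(18,27)):
    q=p[(p[:,2]>lo)&(p[:,2]<hi)&(np.hypot(p[:,0]-412,p[:,1]-230)<60)]; print(lo,len(q),np.median(q,0).round(1),np.round(cv2.minEnclosingCircle(q[:,:2].astype(np.float32)),1) if 0 else cv2.minEnclosingCircle(q[:,:2].astype(np.float32)),cv2.minAreaRect(q[:,:2].astype(np.float32)))
m=cv2.inRange(cv2.cvtColor(d["pixels"],cv2.COLOR_RGB2HSV),(3,90,60),(30,255,255)); c=max(cv2.findContours(m,0,1)[0],key=cv2.contourArea); print(cv2.boundingRect(c)); x,y,w,h=cv2.boundingRect(c)
v,u=np.mgrid[y:y+h,x:x+w]; p=depthpts(d,np.c_[u.ravel(),v.ravel()])[m[y:y+h,x:x+w].ravel()>0]; print(np.percentile(p,[1,50,99],axis=0).round(1))
E
```

```text
t: 13.23
eef_pos: [410.9, 230.9, 35.5]
orientation: [0.0, -0.044, 0.999, 0.0]
wrist_force: [-0.4, 0.9, 5.2]
grip_width: 0.449
finger_force: 61.1
t: 14.15
eef_pos: [411.2, 231.0, 126.3]
orientation: [0.001, -0.044, 0.999, 0.0]
wrist_force: [0.1, 0.6, -1.3]
grip_width: 0.454
finger_force: 60.4
14.15 [ 0.43 -0.06  1.68  0.    1.52 -1.23]
43 1798 [403.9 226.8  47.6] ((411.8100280761719, 230.41253662109375), 27.806060791015625) ((408.27862548828125, 229.86587524414062), (47.83799362182617, 54.48141098022461), 4.799614429473877)
18 1993 [404.3 230.1  21.8] ((411.7339172363281, 228.7628936767578), 44.78468322753906) ((412.0536193847656, 228.80955505371094), (64.91156768798828, 65.72613525390625), 19.978557586669922)
(217, 205, 81, 96)
[[388.5 211.6 142.1]
 [404.8 230.2 164.8]
 [430.4 249.4 166.4]]
```

The plug is lifted and level, with its underside 14.5 mm above the reported TCP. The ring (411.8, 230.4) and plate are undisturbed. I'll carry the plug to the hex tray.

```bash
python3 -m inch '{"rows":[[0,0.0009,-0.01,0,0,0,0],[0,0.0034,-0.04,0,0,0,0],[0,0.0065,-0.075,0,0,0,0],[0,0.0095,-0.11,0,0,0,0],[0,0.0127,-0.148,0,0,0,0],[0,0.016,-0.186,0,0,0,0],[0,0.0193,-0.224,0,0,0,0],[0,0.0226,-0.262,0,0,0,0],[0,0.0258,-0.3,0,0,0,0],[0,0.0291,-0.338,0,0,0,0],[0,0.0324,-0.376,0,0,0,0],[0,0.0356,-0.414,0,0,0,0]]}'
python3 -m inch '{"rows":[[0,0.003,-0.035,0,0,0,0],[0,0.0052,-0.06,0,0,0,0],[0,0.0067,-0.078,0.005,0,0,0],[0,0.0075,-0.0868,0.015,0,0,0],[0,0.0075,-0.0868,0.03,0,0,0],[0,0.0075,-0.0868,0.05,0,0,0],[0,0.0075,-0.0868,0.07,0,0,0],[0,0.0075,-0.0868,0.085,0,0,0],[0,0.0075,-0.0868,0.09,0,0,0],[0,0.0075,-0.0868,0.09,0,0,0]]}'
python3 - <<'E'
from h import *
d,s=snap("side","s10"); w,_=snap("wrist","w10")
for n,i in(("side",d),("wrist",w)):
    m=cv2.inRange(cv2.cvtColor(i["pixels"],cv2.COLOR_RGB2HSV),(3,90,60),(30,255,255)); c=max(cv2.findContours(m,0,1)[0],key=cv2.contourArea); x,y,ww,h=cv2.boundingRect(c)
    v,u=np.mgrid[y:y+h,x:x+ww]; p=depthpts(i,np.c_[u.ravel(),v.ravel()])[m[y:y+h,x:x+ww].ravel()>0]; t=p[p[:,2]>np.percentile(p[:,2],95)-3]; print(n,cv2.boundingRect(c),np.percentile(p,[1,50,99],axis=0).round(1).tolist(),"top ctr",cv2.minEnclosingCircle(t[:,:2].astype(np.float32)))
# tray rim in wrist
v,u=np.mgrid[100:260,150:370]; p=depthpts(w,np.c_[u.ravel(),v.ravel()]); g=w["pixels"].max(2)[v,u].ravel(); k=(g<65)&(p[:,2]<9)&(p[:,2]>-4)&(np.hypot(p[:,0]-412,p[:,1]+272)<45); print("tray dark",k.sum(),p[k].min(0).round(1),p[k].max(0).round(1))
E
```

```text
t: 15.2
eef_pos: [410.3, -186.8, 124.1]
orientation: [-0.001, -0.044, 0.999, 0.0]
wrist_force: [0.7, 0.6, -1.5]
grip_width: 0.453
finger_force: 60.7
t: 16.03
eef_pos: [410.4, -270.5, 32.7]
orientation: [-0.002, -0.044, 0.999, 0.002]
wrist_force: [-0.1, 0.1, -2.1]
grip_width: 0.45
finger_force: 60.7
side (122, 52, 99, 81) [[1212.0, -699.7, -292.5], [1257.9, -479.0, -266.6], [1328.4, -247.7, -260.4]] top ctr ((763.2156982421875, -86.90164184570312), 822.08154296875)
wrist (217, 204, 81, 97) [[388.7, -290.9, 48.3], [404.4, -272.1, 72.8], [431.0, -252.8, 74.5]] top ctr ((383.77587890625, -274.4884033203125), 50.48204040527344)
tray dark 3066 [ 376.8 -303.3   -1.8] [ 423.1 -237.4    5.6]
```

Plug centre about (410, -271.8) against tray (411.9, -271.8). I'll shift 1.5 mm and lower.

```bash
python3 -m inch '{"rows":[[0,-0.0015,0,0.01,0,0,0],[0,-0.0015,0,0.022,0,0,0],[0,-0.0015,0,0.032,0,0,0],[0,-0.0015,0,0.038,0,0,0],[0,-0.0015,0,0.041,0,0,0],[0,-0.0015,0,0.042,0,0,0],[0,-0.0015,0,0.042,0,0,0],[0,-0.0015,0,0.043,0,0,0],[0,-0.0015,0,0.043,0,0,0]]}'
```

```text
t: 16.88
eef_pos: [413.7, -271.9, -7.5]
orientation: [0.0, -0.044, 0.999, -0.0]
wrist_force: [-0.8, 0.6, -1.4]
grip_width: 0.453
finger_force: 60.8
```

```bash
python3 -m inch '{"rows":[[0,0,0,0.0005,0,0,0],[0,0,0,0.001,0,0,0],[0,0,0,0.001,0,0,0]]}'
```

```text
t: 17.13
eef_pos: [413.4, -271.7, -8.9]
orientation: [0.0, -0.044, 0.999, -0.0]
wrist_force: [-0.1, -0.0, -2.1]
grip_width: 0.454
finger_force: 60.8
```

```bash
python3 -m inch '{"rows":[[0,0,0,0.0005,0,0,0],[0,0,0,0.001,0,0,0],[0,0,0,0.0015,0,0,0],[0,0,0,0.002,0,0,0],[0,0,0,0.002,0,0,0]]}'
```

```text
t: 17.55
eef_pos: [413.3, -271.6, -11.1]
orientation: [-0.0, -0.044, 0.999, 0.0]
wrist_force: [0.5, -0.4, -1.5]
grip_width: 0.454
finger_force: 60.8
```

```bash
python3 -m inch '{"rows":[[0,0,0,0.0004,0,0,0],[0,0,0,0.0008,0,0,0],[0,0,0,0.0008,0,0,0]]}'
```

```text
t: 17.8
eef_pos: [413.4, -271.7, -11.5]
orientation: [0.0, -0.044, 0.999, 0.0]
wrist_force: [-1.9, 1.2, 0.6]
grip_width: 0.453
finger_force: 61.1
```

Contact. I'll release and rise.

```bash
python3 -m inch '{"rows":[[0,0,0,0.0005,0,0,0],[0.5,0,0,0.0005,0,0,0],[0.6,0,0,0.0005,0,0,0],[0.7,0,0,0.0005,0,0,0],[0.7,0,0,0.0005,0,0,0],[0.7,0,0,-0.01,0,0,0],[0.7,0,0,-0.03,0,0,0],[0.8,0,0,-0.06,0,0,0],[1,0,0,-0.095,0,0,0],[1,0,0,-0.13,0,0,0],[1,0,0,-0.155,0,0,0],[1,0,0,-0.16,0,0,0]]}'
python3 - <<'E'
from h import *
w,s=snap("wrist","w11")
m=cv2.inRange(cv2.cvtColor(w["pixels"],cv2.COLOR_RGB2HSV),(3,90,60),(30,255,255)); c=max(cv2.findContours(m,0,1)[0],key=cv2.contourArea); x,y,ww,h=cv2.boundingRect(c)
v,u=np.mgrid[y:y+h,x:x+ww]; p=depthpts(w,np.c_[u.ravel(),v.ravel()])[m[y:y+h,x:x+ww].ravel()>0]; t=p[abs(p[:,2]-np.median(p[:,2]))<3]; print(cv2.boundingRect(c),np.percentile(p[:,2],[5,50,95]).round(1),"top ctr",cv2.minEnclosingCircle(t[:,:2].astype(np.float32)))
A=np.c_[t[:,:2],np.ones(len(t))]; print("slope",np.linalg.lstsq(A,t[:,2],rcond=None)[0][:2].round(3))
E
```

```text
t: 18.8
eef_pos: [415.3, -273.1, 154.9]
orientation: [0.004, -0.044, 0.999, -0.003]
wrist_force: [0.3, 0.1, 0.8]
grip_width: 1.001
finger_force: 0.0
(239, 150, 41, 46) [18.8 27.  28.3] top ctr ((413.1588134765625, -272.059326171875), 22.890792846679688)
slope [ 0.004 -0.004]
```

The plug lies level in the tray, its top at about 29 mm and its centre at (413, -272). I'll return for the ring.

```bash
python3 -m inch '{"rows":[[1,-0.0009,0.01,0,0,0,0],[1,-0.0034,0.04,0,0,0,0],[1,-0.0065,0.075,0,0,0,0],[1,-0.0095,0.11,0,0,0,0],[1,-0.0127,0.148,0,0,0,0],[1,-0.016,0.186,0,0,0,0],[1,-0.0191,0.224,0,0,0,0],[1,-0.0222,0.262,0,0,0,0],[1,-0.0253,0.3,0,0,0,0],[1,-0.0286,0.338,0,0,0,0],[1,-0.0317,0.376,0,0,0,0],[1,-0.0349,0.414,0,0,0,0]]}'
python3 -m inch '{"rows":[[1,-0.0029,0.035,0,0,0,0],[1,-0.005,0.06,0,0,0,0],[1,-0.0065,0.078,0.0,0,0,0],[1,-0.0073,0.0862,0.0,0,0,0],[1,-0.0073,0.0862,0,0,0,0],[1,-0.0073,0.0862,0,0,0,0]]}'
python3 - <<'E'
from h import *
d,s=snap("wrist","w12"); v,u=np.mgrid[100:260,170:350]; p=depthpts(d,np.c_[u.ravel(),v.ravel()])
for lo,hi in((43,54),(18,27)):
    q=p[(p[:,2]>lo)&(p[:,2]<hi)&(np.hypot(p[:,0]-412,p[:,1]-230)<60)]; print(lo,len(q),np.median(q,0).round(1),cv2.minEnclosingCircle(q[:,:2].astype(np.float32)),cv2.minAreaRect(q[:,:2].astype(np.float32)))
q=s["orientation"];M=R.from_quat([*q[1:],q[0]]).as_matrix();print(s["t"],s["eef_pos"],"tool d to ring",M.T@(np.array([411.8,230.4,0])-s["eef_pos"]))
E
```

```text
t: 19.85
eef_pos: [409.7, 145.8, 146.4]
orientation: [-0.002, -0.044, 0.999, -0.0]
wrist_force: [1.1, -1.2, 0.6]
grip_width: 0.999
finger_force: 0.0
t: 20.35
eef_pos: [410.6, 229.7, 147.2]
orientation: [-0.001, -0.044, 0.999, -0.001]
wrist_force: [0.4, -0.3, 0.2]
grip_width: 1.003
finger_force: 0.0
43 1923 [410.7 229.6  47.7] ((412.0821533203125, 230.47293090820312), 27.998167037963867) ((411.8775634765625, 230.07225036621094), (54.949363708496094, 54.36914825439453), 13.891979217529297)
18 1818 [405.9 229.4  21.8] ((411.99468994140625, 229.35345458984375), 44.92445755004883) ((412.59991455078125, 229.23995971679688), (65.97794342041016, 65.46294403076172), 20.505434036254883)
20.35 [410.60787081 229.72017736 147.19689457] tool d to ring [ -1.54107264   0.72082499 147.1934598 ]
```

```bash
python3 -m inch '{"rows":[[1,-0.0013,0.0006,0.015,0,0,0],[1,-0.0013,0.0006,0.04,0,0,0],[1,-0.0013,0.0006,0.065,0,0,0],[1,-0.0013,0.0006,0.09,0,0,0],[1,-0.0013,0.0006,0.11,0,0,0],[1,-0.0013,0.0006,0.126,0,0,0],[1,-0.0013,0.0006,0.136,0,0,0],[1,-0.0013,0.0006,0.14,0,0,0],[1,-0.0013,0.0006,0.14,0,0,0],[0.85,-0.0013,0.0006,0.14,0,0,0],[0.75,-0.0013,0.0006,0.14,0,0,0],[0.75,-0.0013,0.0006,0.14,0,0,0]]}'
python3 -m inch '{"rows":[[0.68,0,0,0,0,0,0],[0.68,0,0,0,0,0,0],[0.3,0,0,0,0,0,0],[0.3,0,0,0,0,0,0],[0.3,0,0,0,0,0,0],[0.3,0,0,0,0,0,0]]}'
```

```text
t: 21.4
eef_pos: [413.3, 231.2, 9.4]
orientation: [0.001, -0.044, 0.999, 0.0]
wrist_force: [0.3, 0.3, -0.1]
grip_width: 0.752
finger_force: 0.0
t: 21.9
eef_pos: [413.2, 231.3, 9.4]
orientation: [0.001, -0.044, 0.999, 0.0]
wrist_force: [-1.4, -0.0, 6.8]
grip_width: 0.621
finger_force: 63.6
```

```bash
python3 -m inch '{"rows":[[0,0,0,-0.002,0,0,0],[0,0,0,-0.005,0,0,0],[0,0,0,-0.01,0,0,0],[0,0,0,-0.018,0,0,0],[0,0,0,-0.03,0,0,0],[0,0,0,-0.045,0,0,0],[0,0,0,-0.06,0,0,0],[0,0,0,-0.075,0,0,0],[0,0,0,-0.09,0,0,0],[0,0,0,-0.1,0,0,0],[0,0,0,-0.1,0,0,0],[0,0,0,-0.1,0,0,0]]}'
python3 - <<'E'
from h import *
d,s=snap("wrist","w13")
v,u=np.mgrid[60:300,150:370]; p=depthpts(d,np.c_[u.ravel(),v.ravel()]); z0=s["eef_pos"][2]
q=p[(p[:,2]>18)&(p[:,2]<27)&(np.hypot(p[:,0]-412,p[:,1]-230)<60)]; print("plate",len(q),cv2.minAreaRect(q[:,:2].astype(np.float32)))
g=d["pixels"].max(2)[v,u].ravel()
t=p[(p[:,2]>z0+32)&(p[:,2]<z0+45)&(np.hypot(p[:,0]-413,p[:,1]-231)<31)&(g>60)]; print("ring",len(t),np.median(t,0),cv2.minEnclosingCircle(t[:,:2].astype(np.float32))); A=np.c_[t[:,:2],np.ones(len(t))]; print("slope",np.linalg.lstsq(A,t[:,2],rcond=None)[0].round(3),z0)
# post: top+side tip
T,S=load("top0"),load("side0")
for n,i,u0,v0 in(("top",T,187,163),("side",S,185,248)):
    v,u=np.mgrid[v0-22:v0+22,u0-25:u0+25]; p=depthpts(i,np.c_[u.ravel(),v.ravel()]); k=(p[:,2]>14)&(p[:,2]<50); b=(p[:,2]>3)&(p[:,2]<9); print(n,k.sum(),np.median(p[k],0).round(1) if k.any() else 0, p[k].max(0).round(1) if k.any() else 0,p[k].min(0).round(1) if k.any() else 0,"base",b.sum(),cv2.minEnclosingCircle(p[b][:,:2].astype(np.float32)))
E
```

```text
t: 22.9
eef_pos: [412.7, 231.1, 108.6]
orientation: [0.0, -0.044, 0.999, 0.0]
wrist_force: [0.1, 0.5, -2.3]
grip_width: 0.622
finger_force: 63.0
plate 3618 ((412.0250244140625, 228.9609375), (64.93167114257812, 65.62217712402344), 20.14280891418457)
ring 6222 [405.5462998  230.0265367  146.84615256] ((412.1545715332031, 230.64474487304688), 28.417442321777344)
slope [ 6.00000e-03 -0.00000e+00  1.44058e+02] 108.5973714895431
top 37 [617.5 154.1  38.2] [625.2 162.7  45.3] [612.1 149.4  14.5] base 847 ((622.0899658203125, 156.51089477539062), 77.5767593383789)
side 90 [614.7 161.8  33.6] [623.8 166.7  43.6] [610.5 152.6  14.9] base 1091 ((618.3687744140625, 152.4441375732422), 58.310054779052734)
```

The ring is held level and the plate hasn't moved. I'll carry the ring above the stand and locate the post with the wrist camera.

```bash
python3 -m inch '{"rows":[[0,-0.01,-0.0046,-0.006,0,0,0],[0,-0.033,-0.0153,-0.016,0,0,0],[0,-0.06,-0.0278,-0.028,0,0,0],[0,-0.09,-0.0417,-0.038,0,0,0],[0,-0.12,-0.0556,-0.048,0,0,0],[0,-0.15,-0.0695,-0.056,0,0,0],[0,-0.175,-0.081,-0.06,0,0,0],[0,-0.192,-0.0889,-0.06,0,0,0],[0,-0.198,-0.0917,-0.06,0,0,0],[0,-0.198,-0.0917,-0.06,0,0,0],[0,-0.198,-0.0917,-0.06,0,0,0]]}'
python3 - <<'E'
from h import *
d,s=snap("wrist","w14"); q=s["orientation"];M=R.from_quat([*q[1:],q[0]]).as_matrix(); print(s["t"],s["joint_pos"].round(2))
v,u=np.mgrid[60:300,150:370]; uv=np.c_[u.ravel(),v.ravel()]; p=depthpts(d,uv); n=np.hypot(p[:,0]-618,p[:,1]-157)<50
k=n&(p[:,2]>12)&(p[:,2]<46); b=n&(p[:,2]>2)&(p[:,2]<8)&(d["pixels"].max(2)[v,u].ravel()<75)
print("post",k.sum(),p[k].min(0).round(1) if k.any() else 0,p[k].max(0).round(1) if k.any() else 0,uv[k].mean(0) if k.any() else 0)
t=p[k]; t=t[t[:,2]>30]; print("tip",len(t),t.mean(0).round(1) if len(t) else 0)
print("base",b.sum(),p[b].min(0).round(1),p[b].max(0).round(1),cv2.minEnclosingCircle(p[b][:,:2].astype(np.float32)))
cv2.imwrite("pics/c14.png",d["pixels"][60:320,130:390,::-1])
E
```

```text
t: 23.87
eef_pos: [616.9, 157.3, 166.8]
orientation: [-0.001, -0.044, 0.999, -0.0]
wrist_force: [-0.1, 0.9, -1.1]
grip_width: 0.626
finger_force: 63.1
23.8667 [ 0.19  0.39  1.1   0.    1.66 -1.47]
post 186 [609.2 150.1  13.2] [623.3 163.1  41.3] [257.12365591 173.33870968]
tip 142 [615.  156.7  37.2]
base 3591 [575.  115.4   2. ] [653.2 197.6   8. ] ((616.1234130859375, 156.6978302001953), 41.519615173339844)
```

View pics/c14.png

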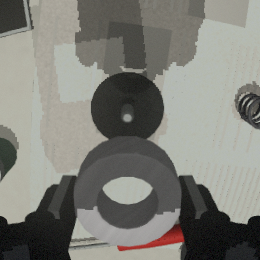

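The post tip is at crop (127,117) (full image (257,177)), centred in the base at (616.4, 156.6), and the ring is level in the fingers. The TCP is already within 0.5 mm, so I'll descend with a check before the post enters.

```bash
python3 -m inch '{"rows":[[0,0,0,0.012,0,0,0],[0,0,0,0.032,0,0,0],[0,0,0,0.054,0,0,0],[0,0,0,0.076,0,0,0],[0,0,0,0.096,0,0,0],[0,0,0,0.112,0,0,0],[0,0,0,0.122,0,0,0],[0,0,0,0.126,0,0,0],[0,0,0,0.126,0,0,0],[0,0,0,0.126,0,0,0]]}'
```

```text
t: 24.75
eef_pos: [618.1, 157.4, 43.3]
orientation: [0.001, -0.044, 0.999, 0.0]
wrist_force: [0.6, 0.2, -1.2]
grip_width: 0.626
finger_force: 63.1
```

```bash
python3 -m inch '{"rows":[[0,0.0012,0,0.004,0,0,0],[0,0.0012,0,0.01,0,0,0],[0,0.0012,0,0.017,0,0,0],[0,0.0012,0,0.024,0,0,0],[0,0.0012,0,0.031,0,0,0],[0,0.0012,0,0.038,0,0,0],[0,0.0012,0,0.044,0,0,0],[0,0.0012,0,0.047,0,0,0],[0,0.0012,0,0.0485,0,0,0],[0,0.0012,0,0.0485,0,0,0]]}'; python3 -m inch '{"rows":[[0,0,0,0.0006,0,0,0],[0,0,0,0.0012,0,0,0],[0,0,0,0.0012,0,0,0]]}'
```

```text
t: 25.58
eef_pos: [616.5, 157.0, -6.6]
orientation: [-0.0, -0.044, 0.999, 0.0]
wrist_force: [-0.8, -0.1, -1.0]
grip_width: 0.621
finger_force: 63.1
t: 25.83
eef_pos: [616.9, 157.1, -7.1]
orientation: [0.0, -0.044, 0.999, 0.0]
wrist_force: [-0.3, 0.3, -1.1]
grip_width: 0.622
finger_force: 63.1
```

```bash
python3 -m inch '{"rows":[[0,0,0,0.0005,0,0,0],[0,0,0,0.001,0,0,0],[0,0,0,0.001,0,0,0]]}'; python3 -m inch '{"rows":[[0,0,0,0.0003,0,0,0],[0,0,0,0.0006,0,0,0],[0,0,0,0.0006,0,0,0]]}'
```

```text
t: 26.08
eef_pos: [616.7, 157.0, -8.4]
orientation: [0.0, -0.044, 0.999, 0.0]
wrist_force: [0.2, 0.6, -0.7]
grip_width: 0.621
finger_force: 63.1
t: 26.33
eef_pos: [616.7, 157.0, -8.5]
orientation: [0.0, -0.044, 0.999, 0.0]
wrist_force: [-2.4, -1.3, 3.7]
grip_width: 0.621
finger_force: 63.5
```

Contact at 3.7 N. I'll release and rise.

```bash
python3 -m inch '{"rows":[[0.65,0,0,0,0,0,0],[0.7,0,0,0,0,0,0],[0.8,0,0,0,0,0,0],[0.9,0,0,0,0,0,0],[0.9,0,0,0,0,0,0],[0.9,0,0,-0.01,0,0,0],[1,0,0,-0.03,0,0,0],[1,0,0,-0.06,0,0,0],[1,0,0,-0.095,0,0,0],[1,0,0,-0.13,0,0,0],[1,0,0,-0.155,0,0,0],[1,0,0,-0.16,0,0,0]]}'
python3 - <<'E'
from h import *
d,s=snap("wrist","w15")
v,u=np.mgrid[60:300,150:350]; p=depthpts(d,np.c_[u.ravel(),v.ravel()]); n=np.hypot(p[:,0]-616.5,p[:,1]-157)<45
t=p[n&(abs(p[:,2]-30)<3.5)]; A=np.c_[t[:,:2],np.ones(len(t))]; print("ring top",len(t),np.median(t[:,2]),cv2.minEnclosingCircle(t[:,:2].astype(np.float32)),"slope",np.linalg.lstsq(A,t[:,2],rcond=None)[0].round(3))
S,_=snap("side","s15"); print(s["t"],s["eef_pos"])
E
```

```text
t: 27.33
eef_pos: [618.9, 157.5, 158.8]
orientation: [0.005, -0.044, 0.999, 0.001]
wrist_force: [-0.1, 0.8, 0.7]
grip_width: 1.002
finger_force: 0.0
ring top 1566 29.651235588893115 ((616.966552734375, 156.7229766845703), 27.86812973022461) slope [-1.0000e-03 -5.0000e-03  3.1256e+01]
27.3333 [618.93420973 157.48659143 158.80284248]
```

The ring is level over the post, its top at about 32 mm. Next I'll compute the square tray's pose and the tip offset at wide grips.

```bash
python3 - <<'E'
from h import *
for n,u in(("top0",(256,210)),("side0",(287,221)),("s15",(287,221))):
    d=load(n); c=blob(cv2.inRange(d["pixels"].max(2),0,70),u); P=onz(d,c,3)[:,:2].astype(np.float32); print(n,cv2.minAreaRect(P))
for f in("w14","w15"):
    d=load(f); v,u=np.mgrid[225:330,60:450]; uv=np.c_[u.ravel(),v.ravel()]; z=d["z_map"][uv[:,1],uv[:,0]]; o,r=ray(d,uv); c=r@d["view"][:3,:3].T; c=c*(z/c[:,2])[:,None]; p=c@d["T_tool_cam"][:3,:3].T+d["T_tool_cam"][:3,3]
    for a in(-1,1):
        g=p[(abs(p[:,0])<13)&(p[:,1]*a>29.5)&(p[:,1]*a<60)&(p[:,2]<-12)]; print(f,a,np.sort(g[:,2])[::-1][[0,5,20,60]].round(1), g[g[:,2]>-45][:,1].min().round(1))
# tray in w15 / w6 / w12
for f in("w9","w12","w15"):
    d=load(f); m=cv2.inRange(d["pixels"].max(2),0,60); v,u=np.mgrid[0:384,0:512]; p=depthpts(d,np.c_[u.ravel(),v.ravel()]); k=(m.ravel()>0)&(abs(p[:,2])<6)&(np.hypot(p[:,0]-501,p[:,1]+14)<68); 
    uv=np.c_[u.ravel(),v.ravel()][k]
    if k.sum()>300: print(f,k.sum(),uv.min(0),uv.max(0),cv2.minAreaRect(p[k][:,:2].astype(np.float32)))
E
```

```text
top0 ((500.7041015625, -13.837135314941406), (83.53356170654297, 84.27976989746094), 13.716760635375977)
side0 ((501.1248474121094, -14.270252227783203), (82.03972625732422, 80.81005859375), 13.736815452575684)
s15 ((501.2206115722656, -14.401695251464844), (79.09088134765625, 77.90020751953125), 13.504964828491211)
w14 -1 [-28.8 -29.9 -32.1 -35.1] -40.4
w14 1 [-28.4 -30.  -32.3 -35.2] 29.5
w15 -1 [-33.8 -35.  -35.9 -37.8] -56.4
w15 1 [-34.  -35.  -35.8 -37.6] 41.7
w9 2961 [ 28 191] [ 99 260] ((497.9931640625, -12.255790710449219), (91.69107055664062, 90.9281234741211), 13.820687294006348)
w12 2854 [ 38 186] [107 254] ((497.8630065917969, -12.065292358398438), (92.08332824707031, 91.2992172241211), 13.659258842468262)
w15 4431 [82 10] [159  99] ((499.51483154296875, -11.762470245361328), (88.01446533203125, 89.8182144165039), 14.196106910705566)
```

The tray is at (500.8, -14.0) with yaw 13.7°. The plate is at (412.2, 229.1) with yaw 20.1°. I'll go over the plate turned -15.1°.

```bash
python3 -m inch '{"rows":[[1,0.01,0.0045,0,0,0,-1],[1,0.033,0.015,0,0,0,-3],[1,0.06,0.0272,0,0,0,-5],[1,0.09,0.0408,0,0,0,-8],[1,0.12,0.0544,0,0,0,-11],[1,0.15,0.068,0,0,0,-13],[1,0.175,0.0793,0,0,0,-15.1],[1,0.192,0.087,0,0,0,-15.1],[1,0.1975,0.0895,0,0,0,-15.1],[1,0.1975,0.0895,0,0,0,-15.1],[1,0.1975,0.0895,0,0,0,-15.1]]}'
python3 - <<'E'
from h import *
d,s=snap("wrist","w16"); v,u=np.mgrid[80:270,150:370]; p=depthpts(d,np.c_[u.ravel(),v.ravel()])
q=p[(p[:,2]>18)&(p[:,2]<27)&(np.hypot(p[:,0]-412,p[:,1]-230)<60)].astype(np.float32); r=cv2.minAreaRect(q[:,:2]); print(len(q),np.median(q[:,2]),r)
q=s["orientation"];M=R.from_quat([*q[1:],q[0]]).as_matrix();print(s["eef_pos"].round(1),"yaw y",np.degrees(np.arctan2(M[1,1],M[0,1])),"tool d",(M.T@(np.r_[r[0],-19]-s["eef_pos"])).round(1))
E
```

```text
t: 28.35
eef_pos: [412.2, 228.4, 150.2]
orientation: [-0.0, -0.175, 0.985, -0.0]
wrist_force: [-0.1, 0.2, -0.3]
grip_width: 1.0
finger_force: 0.0Traceback (most recent call last):
  File "<stdin>", line 3, in <module>
cv2.error: OpenCV(4.12.0) /io/opencv/modules/imgproc/src/convhull.cpp:143: error: (-215:Assertion failed) total >= 0 && (depth == CV_32F || depth == CV_32S) in function 'convexHull'
```

```bash
python3 - <<'E'
from h import *
from station import ctrl
s=ctrl.observe(); d=load("w16"); v,u=np.mgrid[80:270,150:370]; p=depthpts(d,np.c_[u.ravel(),v.ravel()])
q=p[(p[:,2]>18)&(p[:,2]<27)&(np.hypot(p[:,0]-412,p[:,1]-230)<60)]; r=cv2.minAreaRect(np.ascontiguousarray(q[:,:2],np.float32)); print(len(q),np.median(q[:,2]),r)
q=s["orientation"];M=R.from_quat([*q[1:],q[0]]).as_matrix();print(s["eef_pos"].round(1),"yaw y",np.degrees(np.arctan2(M[1,1],M[0,1])),"tool d",(M.T@(np.r_[r[0],-19]-s["eef_pos"])).round(1))
E
```

```text
3918 21.775914448702906 ((412.5351867675781, 229.04542541503906), (65.54735565185547, 65.33099365234375), 20.263389587402344)
[412.6 228.3 150.4] yaw y 110.12512205194494 tool d [ -0.4   0.8 169.4]
```

```bash
python3 -m inch '{"rows":[[1,0,0.0008,0.015,0,0,0],[1,0,0.0008,0.04,0,0,0],[1,0,0.0008,0.07,0,0,0],[1,0,0.0008,0.095,0,0,0],[1,0,0.0008,0.12,0,0,0],[1,0,0.0008,0.14,0,0,0],[1,0,0.0008,0.155,0,0,0],[1,0,0.0008,0.163,0,0,0],[1,0,0.0008,0.167,0,0,0],[1,0,0.0008,0.168,0,0,0],[1,0,0.0008,0.168,0,0,0]]}'
```

```text
t: 29.32
eef_pos: [412.5, 229.5, -16.5]
orientation: [0.0, -0.175, 0.985, 0.0]
wrist_force: [-0.1, 0.0, 0.4]
grip_width: 1.0
finger_force: 0.0
```

```bash
python3 -m inch '{"rows":[[0.85,0,0,0,0,0,0],[0.8,0,0,0,0,0,0],[0.76,0,0,0,0,0,0],[0.72,0,0,0,0,0,0],[0.4,0,0,0,0,0,0],[0.4,0,0,0,0,0,0],[0.4,0,0,0,0,0,0],[0.4,0,0,0,0,0,0]]}'
```

```text
t: 29.98
eef_pos: [412.6, 229.8, -15.4]
orientation: [0.001, -0.175, 0.985, 0.0]
wrist_force: [-1.8, -1.4, 7.3]
grip_width: 0.752
finger_force: 66.1
```

Gripped. I'll lift, then carry to the tray while turning +6.4°.

```bash
python3 -m inch '{"rows":[[0,0,0,-0.002,0,0,0],[0,0,0,-0.005,0,0,0],[0,0,0,-0.01,0,0,0],[0,0,0,-0.018,0,0,0],[0,0,0,-0.03,0,0,0],[0,0,0,-0.045,0,0,0],[0,0,0,-0.06,0,0,0],[0,0,0,-0.075,0,0,0],[0,0,0,-0.087,0,0,0],[0,0,0,-0.09,0,0,0],[0,0,0,-0.09,0,0,0]]}'
python3 -m inch '{"rows":[[0,0,-0.008,0,0,0,0],[0,0,-0.028,0,0,0,1],[0,0,-0.055,0,0,0,2],[0,0,-0.085,0,0,0,3],[0,0,-0.115,0,0,0,4],[0,0,-0.145,0,0,0,5],[0,0,-0.175,0,0,0,6],[0,0.001,-0.205,0,0,0,6.4],[0,0.001,-0.23,0,0,0,6.4],[0,0.001,-0.25,0,0,0,6.4],[0,0.001,-0.258,0,0,0,6.4],[0,0.001,-0.259,0,0,0,6.4]]}'
python3 -m inch '{"rows":[[0,0,0,0,0,0,0],[0,0,0,0,0,0,0]]}'
python3 - <<'E'
from h import *
d,s=snap("wrist","w17"); S,_=snap("side","s17"); q=s["orientation"];M=R.from_quat([*q[1:],q[0]]).as_matrix();e=s["eef_pos"];print(e.round(1),"yaw y",np.degrees(np.arctan2(M[1,1],M[0,1])))
v,u=np.mgrid[0:384,90:430]; uv=np.c_[u.ravel(),v.ravel()]; p=depthpts(d,uv); g=d["pixels"].max(2)[v,u].ravel()
rect=lambda a:cv2.minAreaRect(np.ascontiguousarray(a[:,:2],np.float32))
pl=p[(abs(p[:,2]-e[2]-38)<5)&(np.hypot(p[:,0]-e[0],p[:,1]-e[1])<50)&(g>60)]; print("plate",len(pl),rect(pl),np.median(pl[:,2]))
A=np.c_[pl[:,:2],np.ones(len(pl))]; print("slope",np.linalg.lstsq(A,pl[:,2],rcond=None)[0][:2].round(3))
k=(g<60)&(abs(p[:,2])<5)&(np.hypot(p[:,0]-501,p[:,1]+14)<68); print("tray dark",k.sum(),uv[k].min(0),uv[k].max(0),rect(p[k]),p[k].min(0).round(1),p[k].max(0).round(1))
cv2.imwrite("pics/c17.png",np.hstack([cv2.resize(d["pixels"][:,:,::-1],(400,300)),cv2.resize(S["pixels"][100:292,160:416,::-1],(400,300))]))
E
```

```text
t: 30.9
eef_pos: [412.4, 229.8, 74.3]
orientation: [0.001, -0.175, 0.985, 0.0]
wrist_force: [0.5, -0.2, -3.1]
grip_width: 0.75
finger_force: 66.8
t: 31.9
eef_pos: [499.7, -15.6, 71.9]
orientation: [-0.001, -0.119, 0.993, 0.0]
wrist_force: [-0.1, 0.4, -2.8]
grip_width: 0.75
finger_force: 66.9
t: 32.07
eef_pos: [499.5, -13.2, 72.5]
orientation: [-0.0, -0.12, 0.993, 0.0]
wrist_force: [-0.1, -0.1, -2.0]
grip_width: 0.752
finger_force: 66.9
[499.5 -13.2  72.5] yaw y 103.80219739691887
plate 14540 ((499.1646728515625, -13.517402648925781), (66.62205505371094, 92.04861450195312), 13.523857116699219) 109.67930171360882
slope [0.004 0.   ]
tray dark 4221 [205 139] [309 186] ((473.5292053222656, -19.980892181396484), (39.66256332397461, 84.4919204711914), 14.000383377075195) [448.5 -64.1  -1.7] [502.3  25.1   4.9]
```

View pics/c17.png

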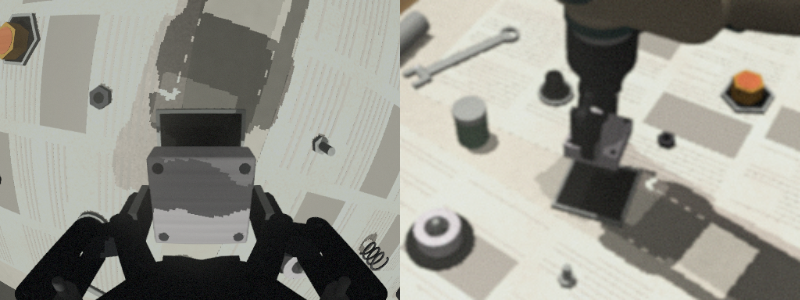

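The plate is held level over the square tray, and its sides look parallel to the tray's (13.5–13.8° against 13.7°). The bolt, spring, tin, ring, plug and cap are all in place. I'll lower.

```bash
python3 -m inch '{"rows":[[0,-0.0007,-0.0008,0.008,0,0,0],[0,-0.0007,-0.0008,0.022,0,0,0],[0,-0.0007,-0.0008,0.038,0,0,0],[0,-0.0007,-0.0008,0.053,0,0,0],[0,-0.0007,-0.0008,0.066,0,0,0],[0,-0.0007,-0.0008,0.075,0,0,0],[0,-0.0007,-0.0008,0.08,0,0,0],[0,-0.0007,-0.0008,0.082,0,0,0],[0,-0.0007,-0.0008,0.082,0,0,0],[0,-0.0007,-0.0008,0.082,0,0,0]]}'; python3 -m inch '{"rows":[[0,0,0,0.0006,0,0,0],[0,0,0,0.0012,0,0,0],[0,0,0,0.0012,0,0,0]]}'
```

```text
t: 33.0
eef_pos: [501.5, -14.6, -8.4]
orientation: [0.001, -0.12, 0.993, -0.0]
wrist_force: [0.8, -0.4, -2.4]
grip_width: 0.75
finger_force: 66.9
t: 33.25
eef_pos: [501.2, -14.6, -9.8]
orientation: [0.0, -0.12, 0.993, -0.0]
wrist_force: [-1.0, 0.9, -2.6]
grip_width: 0.752
finger_force: 66.9
```

```bash
python3 -m inch '{"rows":[[0,0,0,0.0006,0,0,0],[0,0,0,0.0012,0,0,0],[0,0,0,0.0018,0,0,0],[0,0,0,0.0022,0,0,0],[0,0,0,0.0022,0,0,0]]}'; python3 -m inch '{"rows":[[0,0,0,0.0004,0,0,0],[0,0,0,0.0008,0,0,0],[0,0,0,0.0008,0,0,0]]}'
```

```text
t: 33.67
eef_pos: [500.9, -14.6, -12.3]
orientation: [-0.0, -0.12, 0.993, 0.0]
wrist_force: [-0.5, 0.5, -1.9]
grip_width: 0.751
finger_force: 67.1
t: 33.92
eef_pos: [501.0, -14.6, -12.4]
orientation: [-0.0, -0.12, 0.993, 0.0]
wrist_force: [-5.7, -0.7, 5.9]
grip_width: 0.748
finger_force: 67.9
```

Contact. I'll release, rise and check everything.

```bash
python3 -m inch '{"rows":[[0.8,0,0,0,0,0,0],[0.85,0,0,0,0,0,0],[0.95,0,0,0,0,0,0],[1,0,0,0,0,0,0],[1,0,0,0,0,0,0],[1,0,0,-0.01,0,0,0],[1,0,0,-0.03,0,0,0],[1,0,0,-0.06,0,0,0],[1,0,0,-0.095,0,0,0],[1,0,0,-0.13,0,0,0],[1,0,0,-0.165,0,0,0],[1,0,0,-0.18,0,0,0]]}'
python3 -m inch '{"rows":[[1,0,0,-0.01,0,0,0],[1,0,0,-0.02,0,0,0],[1,0,0,-0.02,0,0,0]]}'
python3 - <<'E'
from h import *
d,s=snap("wrist","w18"); S,_=snap("side","s18")
v,u=np.mgrid[60:300,120:400]; p=depthpts(d,np.c_[u.ravel(),v.ravel()]); t=p[(abs(p[:,2]-25)<3.5)&(np.hypot(p[:,0]-501,p[:,1]+14)<55)]
A=np.c_[t[:,:2],np.ones(len(t))]; print("plate",len(t),np.median(t[:,2]),cv2.minAreaRect(np.ascontiguousarray(t[:,:2],np.float32)),np.linalg.lstsq(A,t[:,2],rcond=None)[0][:2].round(3),s["t"],s["eef_pos"])
cv2.imwrite("pics/c18.png",np.hstack([cv2.resize(d["pixels"][:,:,::-1],(400,300)),cv2.resize(S["pixels"][:,:,::-1],(400,300))]))
E
```

```text
t: 34.92
eef_pos: [502.6, -14.8, 173.2]
orientation: [0.004, -0.12, 0.993, -0.001]
wrist_force: [0.8, -0.4, 0.7]
grip_width: 1.001
finger_force: 0.0
t: 35.17
eef_pos: [501.3, -14.6, 188.3]
orientation: [0.001, -0.12, 0.993, -0.0]
wrist_force: [0.1, -0.8, -0.1]
grip_width: 0.995
finger_force: 0.0
plate 3188 24.77098895207078 ((500.9071044921875, -15.181655883789062), (65.04297637939453, 65.35902404785156), 13.876861572265625) [-0.002 -0.004] 35.1667 [501.34584767 -14.64973293 188.27916293]
```

View pics/c18.png

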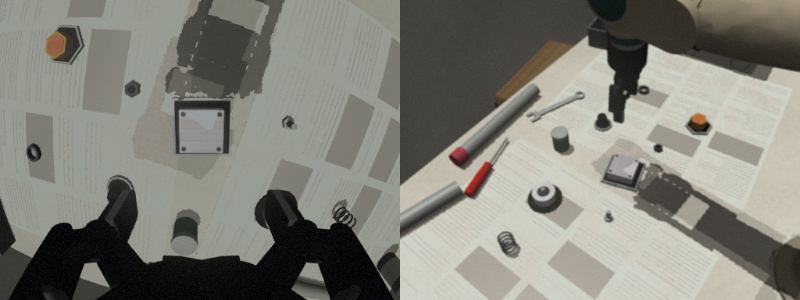

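The plate sits flat in its tray, parallel at 13.9°. The cap is in the dish, the plug in the hex tray, the ring over the post, and the tin stands untouched. The gripper is clear, so I'll hand in.

```bash
python3 -c "
from station import ctrl
print(ctrl.job_done())"
```

```text
the job is handed in; nothing more can be done
None
```

I took the stack apart in the order asked and handed the job in at about 35 s: all four parts lie flat in their places, and the tin still stands where it was.

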